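Pass the tube rack through the stop gate

TASK

Press the long treadle plate beside the chute down with one fingertip to hold the hinged stop gate open, and keep it held down while the other finger pushes the rack of lip-balm tubes along the chute, past the gate, until it is fully home against the end stop. Then let go so that the gate springs up again behind the rack, and withdraw. Only push the rack, never lift it; do not ram it against the gate or let the gate come up under it, and leave the jar, beaker and bottle beside the chute alone.

Things in the scene. Friction and masses are not known exactly. Their poses are not given: they have to be found in the camera images.
- chute: Fixed straight steel chute on legs. Origin on the table under the gate blade; x = direction of travel, y = across to the treadle side, z up. Channel floor 60 mm above the table, x = -200 to +105 mm, 64 mm wide; side walls at y = +-32 to +-36 mm rise 15 mm above the floor. The entry end (-x) is open. Its place and heading vary.
- end_stop (a point): Centre of the end stop's face at the channel floor: chute x = +98 mm. The stop is a cross plate 25 mm high above the floor. With the rack home against it the rack's origin is at chute x = +58 mm, y = 0.
- rack: Loose white plastic block 80 mm long (own x, along the chute), 58 mm wide, 30 mm high, about 0.35 kg (varies), with 12 short capped tubes fixed in it, tops 55 mm above its underside. Origin: centre of the underside. It stands on the channel floor ahead of the gate, origin at chute x = -95 to -60 mm.
- gate (a joint): Stop gate's hinge, rad; hinge line along the chute at chute y = -55, z = 49 mm. 0 = closed: blade 12 mm above the channel floor. Opens as the treadle is pressed; above 0.24 the blade is wholly below the floor; 0.30: treadle level; hard stop at 0.34. A spring shuts it when let go (about 2 N on the treadle starts it, 4 N holds it open).
- blade_top (a point): Middle of the top edge of the gate's blade: a steel plate 6 mm thick along the chute, at chute x = 0, y = +4.5 to +28.5 mm, that stands up 12 mm through a slot in the channel floor when closed (so this point is then 72 mm above the table) and sinks as the gate opens.
- treadle_top (a point): Centre of the top of the gate's flat steel treadle plate, 240 mm long (chute x = -200 to +40 mm), 48 mm wide, on the chute's +y side, rigid with the blade. At joint 0.30 it is level, top 68 mm above the table, over chute y = 50 to 98 mm. Closed it slopes up outwards: inner edge y = 39, z = 98 mm; outer edge y = 85, z = 112 mm.
- cream_jar: Bystander: white lidded jar 56 mm across, 55 mm high, loose, on the table on the far (-y) side of the chute. Origin at the centre of its underside.
- beaker: Bystander: clear plastic open cup 60 mm across, 80 mm high, loose, on the table on the -y side of the chute. Origin at the centre of its underside.
- dropper: Bystander: amber bottle 36 mm across, 75 mm high, loose, on the table past the end stop. Origin at the centre of its underside.
Mind the look-alikes: they are no part of the job. What is shaped like the rack but orange or turquoise is not meant.

How it is judged (in metres and radians):
On the way, in this order (a step that is already met when the one before it is completed fails the run):
1. the gate is held open with a finger on the treadle while the rack is still ahead of the gate or just at it (value of joint gate above 0.24 rad and contact force between the fingers and gate above 0.5 N and x of rack in the frame of chute below -0.035 m), for 0.1 s.
2. the whole rack is past the blade with the gate still held open by a finger (value of joint gate above 0.22 rad and contact force between the fingers and gate above 0.5 N and x of rack in the frame of chute above 0.044 m), for 0.05 s.
At the end, for the whole second after the job is handed in: The rack stands flat in the chute within 6 mm of the end stop, past the gate, at rest; the gate is shut again (joint below 0.03 rad) behind it (x of rack in the frame of chute between 0.052 and 0.062 m and y of rack in the frame of chute between -0.006 and 0.006 m and z of rack in the frame of chute between 0.055 and 0.065 m and angle between rack's own z axis and vertical below 0.06 rad and value of joint gate below 0.03 rad and linear speed of rack below 0.01 m/s); the robot touches nothing.
It fails at once if the rack is lifted more than 8 mm or tipped (z of rack in the frame of chute above 0.068 m or angle between rack's own z axis and vertical above 0.2 rad).
It fails at once if the rack is rammed against the gate or the gate comes up under it (more than 4 N between them) (contact force between gate and rack above 4 N).
It fails at once if a bystander is moved more than 20 mm or tipped (distance of any of cream_jar, beaker, dropper from where it was at the start of the episode above 0.02 m or angle between any of cream_jar, beaker, dropper's own z axis and vertical above 0.3 rad).
It also fails if it takes over 42 s, if anything falls off the work surface, if the arm or the gripper's body presses on something with over 40 N, if the wrist force passes 120 N, or if a joint passes its speed limit or range.

ROBOT

A 6-joint arm with a two-finger parallel gripper is mounted at the origin on the work surface. World frame = base frame: x ahead of the robot, y to its left, z up, the work surface at z = 0. Lengths are in m, angles in degrees, forces in N, time in s.
With the tool pointing down it reaches from about 0.3 to 0.75 m from the base axis. Payload 8.5 kg.
Tool frame: the origin (TCP) lies on the centre line of the jaws, within the pads' length; the fingertips stand 14 mm ahead of it and the grasp point (between the pads) lies 5 mm behind it; z points along the fingers, x is the direction in which the jaws open and shut, and the axes are right-handed (so a half turn about z gives the same grasp; the last joint's range is limited). The gripper opens to 85 mm and grips with 20 to 120 N. Pads are 22 mm wide; open, the fingers measure 114 mm over their backs; the gripper's body (76 mm by 85 mm) begins 54 mm behind the grasp point. The pads swing forward as they close: fully open they stand 13 mm farther back than shut.
Start: joints at [57.909, 21.807, 74.336, -0, 83.858, -12.336], TCP at [0.186, 0.518, 0.245] pointing down, gripper open.
Joint ranges: [-178.18, 178.18], [-50.72, 133.34], [12.68, 142.11], [-81.47, 261.47], [9.98, 163.14], [-165.26, 165.26]. Speed limits (degrees/s): [136.94, 136.94, 180, 180, 180, 180].

INTERFACE

Orientations are given as a 3x3 rotation matrix whose columns are the frame's x, y, z axes.
In Python, from rig import * gives the robot as it stands.
- The arm moves only by the shell command python3 -m crank 'ROWS' [FORCE]. ROWS is JSON, one flat list of numbers, 7 for each row, row after row: the turn, a rotation vector about the world's x, y, z in rad, then the shift along the world's x, y, z in m, then the opening in per cent of the stroke, from 0 (shut) to 100 (fully open). A call has 1 to 20 rows; each row shifts and turns the commanded pose from where the row before left it; what a row does not reach is not made up. A row lasts 1/10 s, in which the tool goes at most 50 mm and 8.59 degrees, less where a joint would pass 70% of its speed; a pose out of reach is approached as far as the arm can. A call is refused whole if a number of a shift passes 0.05 or a number of a turn 0.15, either way. A call with a gripper value outside its range is refused whole. The fingers move at their own pace and stop on an object; FORCE is the grip in N (left out, the last holds). Time passes only in rows, so rows that do not move let the fingers close. It gives the time, the measured TCP pose, the force and the opening at its end, in the units of the state.
- observe(): the state, without advancing time (a new reading comes with each control period).
- get_image(name): name is "side" or "top" or "wrist"; returns a dict with "frame" (400x640x3 uint8, red, green, blue), "fov_y" (degrees; the focal length in pixels is half the picture's height over the tangent of half this angle, whatever the lens; pixels are square), "cx", "cy" (the principal point, pixels), "world_to_cam" (4x4, takes a point from world to camera coordinates). Camera axes: x right, y up, looking along -z (the intrinsics and any distortion apply to the point x, -y, -z); pixel columns grow to the right and rows downward; lengths in m; the calibration is good to about 2 mm. A picture is of the moment at which its call begins. There is no depth.
- close_job(): hands the job in, once; it reports no verdict.
The state is a dict: "time_s": time; "q": joint angles; "qvel": joint speeds; "joint_efforts": joint torques, N m; "position": TCP position; "tool_rot": TCP orientation; "ft_force": force on the tool from outside, world axes, zero at the start; "wrist_torque": the same for the moment, N m; "grip_width": finger opening in m.
Only numpy, scipy, OpenCV 4.12 (cv2) and the standard library are available. Lean on these libraries where they do the work, as an engineer would, in place of code of your own. Each camera call takes 0.05 s, during which the arm holds its last target. There are 200 camera calls.

## Working session

There is one attempt and no reset: what is moved stays moved. The work goes in short steps, Python scripts to look and compute and a shell command to move; the robot and the scene stay as the last step left them, time stands still between calls to the robot, and variables do not carry over. Pictures are saved under pics/ and viewed, about 8 in all and at most 12, crops included, and the job is handed in when it is done.

```bash
mkdir -p pics; ls; python3 - <<'E'
from rig import *
import cv2,numpy as np
s=observe();print(s)
for n in("top","side"):
    d=get_image(n);cv2.imwrite(f"pics/{n}0.png",d["frame"][:,:,::-1]);print(n,{k:v for k,v in d.items() if k!="frame"})
E
```

```text
pics
{'time_s': 0.0, 'q': array([ 5.79096221e+01,  2.18416196e+01,  7.43861662e+01,  1.16452022e-03,
        8.38570417e+01, -1.23346202e+01]), 'qvel': array([ 0.06185783,  0.07483306, -0.02725941,  0.02820658, -0.01636351,
       -0.07457147]), 'joint_efforts': array([-7.53441827e-05, -4.48471642e+01, -2.31276405e+01, -1.96437172e-04,
        4.81726442e-03, -7.45991343e-06]), 'position': array([0.18574352, 0.51739415, 0.24469755]), 'tool_rot': array([[ 3.38012778e-01,  9.41141178e-01, -8.03655189e-04],
       [ 9.41140416e-01, -3.38013566e-01, -1.24357607e-03],
       [-1.44202700e-03, -3.36007779e-04, -9.99998904e-01]]), 'ft_force': array([ 0.68866146,  0.25975299, -0.24336062]), 'wrist_torque': array([0.05311133, 0.04515099, 0.01403295]), 'grip_width': 0.08542331671746656}
top {'fov_y': 50.0703156393795, 'cx': 311.56240512227157, 'cy': 201.05437762981632, 'world_to_cam': array([[-0.0218924 , -0.99961924, -0.01679567,  0.00852524],
       [ 0.99280712, -0.02371498,  0.11735255, -0.56158828],
       [-0.11770617, -0.01410573,  0.99294828, -0.81216808],
       [ 0.        ,  0.        ,  0.        ,  1.        ]])}
side {'fov_y': 52.33455766311689, 'cx': 316.2186654677375, 'cy': 195.82394897080547, 'world_to_cam': array([[ 0.89811779, -0.43964981,  0.00961657, -0.52204482],
       [ 0.32448828,  0.67730785,  0.66027375, -0.24051378],
       [-0.29680261, -0.58988314,  0.75096344, -0.78237003],
       [ 0.        ,  0.        ,  0.        ,  1.        ]])}
```

View pics/top0.png

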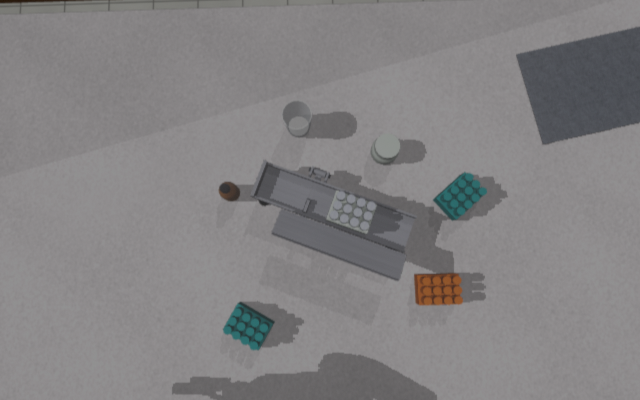

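View pics/side0.png

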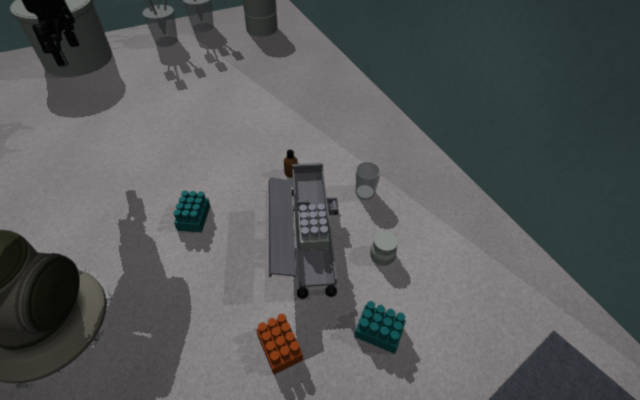

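White rack in the chute is at top (352,210) and side (313,222). Its look-alikes are turquoise at top (460,196) and (248,327), and orange at (439,289). I choose the white one and check it in a close crop.

```bash
python3 - <<'E'
import cv2
a=cv2.imread("pics/top0.png")[150:290,240:430];cv2.imwrite("pics/topc.png",cv2.resize(a,None,fx=4,fy=4,interpolation=cv2.INTER_CUBIC))
a=cv2.imread("pics/side0.png")[150:300,255:350];cv2.imwrite("pics/sidec.png",cv2.resize(a,None,fx=4,fy=4,interpolation=cv2.INTER_CUBIC))
E
```

```text
(no output)
```

View pics/topc.png

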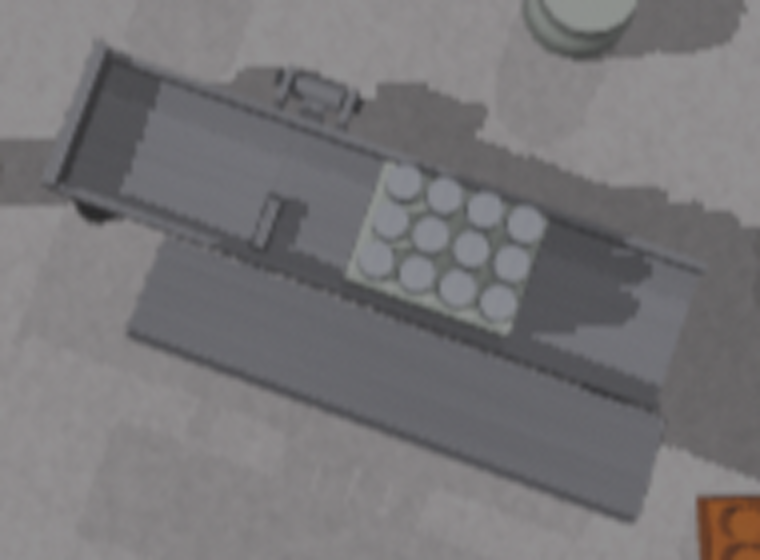

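View pics/sidec.png

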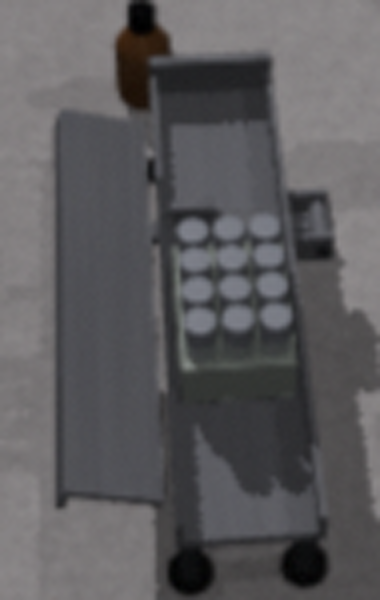

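```bash
cat > h.py <<'E'
import numpy as np
def proj(d,P):
    c=np.c_[P,np.ones(len(P))]@np.array(d["world_to_cam"]).T
    f=200/np.tan(np.radians(d["fov_y"]/2))
    return np.c_[d["cx"]+f*c[:,0]/-c[:,2], d["cy"]-f*c[:,1]/-c[:,2]]
E
python3 - <<'E'
from rig import *
from h import *
from scipy.optimize import least_squares
T=get_image("top");S=get_image("side")
# chute pts mm, crop px, cam ; rack pts flagged by 1
t=[(40,85,112,128,333,0),(-200,85,112,634,520,0),(-200,39,98,662,420,0),(-200,-36,75,703,268,0),(0,16.5,72,268,219,0),(98,-34,85,110,58,0),(98,34,85,62,185,0),
 (40,-29,90,384,163,1),(40,29,90,347,277,1),(-40,29,90,510,333,1)]
s=[(40,85,112,60,113,0),(-200,85,112,62,497,0),(-200,39,98,163,500,0),(-200,32,60,180,543,0),(-200,-32,60,325,538,0),(-40,29,90,183,365,1),(-40,-29,90,297,362,1),(-40,29,60,185,398,1)]
def res(p,full=False):
    out=[]
    for L,d,o in((t,T,(240,150)),(s,S,(255,150))):
        L=np.array(L,float);P=L[:,:3]/1e3
        P[:,0]+=L[:,5]*p[3];P[:,1]+=L[:,5]*p[4]
        c,n=np.cos(p[2]),np.sin(p[2])
        W=np.c_[p[0]+c*P[:,0]-n*P[:,1],p[1]+n*P[:,0]+c*P[:,1],P[:,2]]
        out.append(proj(d,W)-(L[:,3:5]/4+o))
    return np.vstack(out) if full else np.vstack(out).ravel()
r=least_squares(res,[.5,0,1.2,-.08,0],loss="soft_l1")
print(r.x,np.degrees(r.x[2]));print(res(r.x,1).round(1))
E
```

```text
[ 0.56277173 -0.00175873  1.19782421 -0.0810974  -0.00202579] 68.63027184831265
[[-0.2 -1. ]
 [ 1.7 -0.5]
 [ 1.5 -0.5]
 [ 1.7 -0.7]
 [-0.2  1.5]
 [-0.6 -1.9]
 [-1.6  0.1]
 [ 0.3 -2. ]
 [-1.1 -1. ]
 [-0.5 -0. ]
 [-1.  -0.9]
 [-0.7 -0.3]
 [-0.   1.2]
 [-0.   0.5]
 [-2.6 -0.6]
 [-0.8  1.3]
 [ 0.1  0.3]
 [-1.   1.6]]
```

```bash
python3 -m crank '[0,0,-0.1,0.018,-0.0404,0,75, 0,0,-0.1,0.018,-0.0404,0,75, 0,0,-0.1,0.018,-0.0404,0,75, 0,0,-0.1,0.018,-0.0404,0,75, 0,0,-0.1,0.018,-0.0404,0,75, 0,0,-0.1,0.018,-0.0404,0,75, 0,0,-0.1,0.018,-0.0404,0,75, 0,0,-0.1,0.018,-0.0404,0,75, 0,0,-0.1,0.018,-0.0404,0,75, 0,0,-0.1,0.018,-0.0404,0,75, 0,0,-0.1,0.018,-0.0404,0,75, 0,0,-0.1,0.018,-0.0404,0,75, 0,0,-0.1,0.018,-0.0404,0,75, 0,0,-0.1,0.018,-0.0404,0,75, 0,0,-0.1,0.018,-0.0404,0,75, 0,0,-0.1,0.018,-0.0404,0,75, 0,0,0,0,0,0,75, 0,0,0,0,0,0,75]'
python3 - <<'E'
from rig import *
import cv2,numpy as np
s=observe();print(s["time_s"],s["position"],s["tool_rot"],s["ft_force"],s["grip_width"])
d=get_image("wrist");cv2.imwrite("pics/w1.png",d["frame"][:,:,::-1])
print(d["fov_y"],d["cx"],d["cy"],d["world_to_cam"])
E
```

```text
time_s: 2.0
position: [0.4738, -0.1292, 0.2448]
tool_rot: [[0.931, -0.366, -0.001], [-0.366, -0.931, 0.001], [-0.001, -0.0, -1.0]]
ft_force: [-1.2, -0.1, -0.1]
grip_width: 0.0644
2.0 [ 0.4737601  -0.12922686  0.24478934] [[ 9.30564909e-01 -3.66125387e-01 -1.07278639e-03]
 [-3.66124682e-01 -9.30565461e-01  8.00040257e-04]
 [-1.29121301e-03 -3.51715813e-04 -9.99999105e-01]] [-1.19284756 -0.12584418 -0.0697455 ] 0.06436764114428561
68.86358476068288 322.9487494539339 200.79974886568664 [[ 9.30220683e-01 -3.67000493e-01  3.45476692e-04 -4.88582084e-01]
 [ 3.51634580e-01  8.91003022e-01 -2.87170222e-01 -1.44404877e-02]
 [ 1.05083792e-01  2.67253162e-01  9.57879504e-01 -3.94808553e-01]
 [ 0.00000000e+00  0.00000000e+00  0.00000000e+00  1.00000000e+00]]
```

View pics/w1.png

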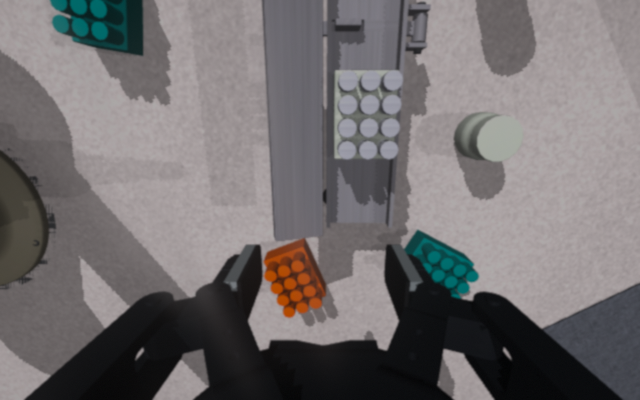

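Wrist view: the rack (white) spans (335..400, 70..158), the chute entry floor is at (327..390, 222), and the treadle end corners are at (275,240) and (327,236). The blade top is at (348,22) and the fingers straddle as planned. I'll refit with this view, since it is nearer.

```bash
python3 - <<'E'
from rig import *
from h import *
from scipy.optimize import least_squares
D=get_image("wrist")
t=[(-200,85,112,275,240,0),(-200,39,98,327,236,0),(-200,32,60,329,222,0),(-200,-32,60,390,223,0),(-3,16.5,72,348,25,0),
(40,29,90,335,70,1),(-40,29,90,335,158,1),(-40,-29,90,398,158,1),(40,-29,90,404,70,1)]
L=np.array(t,float)
def res(p):
    P=L[:,:3]/1e3;P[:,0]+=L[:,5]*p[3];P[:,1]+=L[:,5]*p[4]
    c,n=np.cos(p[2]),np.sin(p[2])
    W=np.c_[p[0]+c*P[:,0]-n*P[:,1],p[1]+n*P[:,0]+c*P[:,1],P[:,2]]
    return (proj(D,W)-L[:,3:5]).ravel()
r=least_squares(res,[.5628,-.0018,1.198,-.081,0],loss="soft_l1")
print(r.x,np.degrees(r.x[2]));print(res(r.x).reshape(-1,2).round(1))
s=observe();p=r.x;c,n=np.cos(p[2]),np.sin(p[2]);e=s["position"][:2]-p[:2];print("tcp in chute",c*e[0]+n*e[1],-n*e[0]+c*e[1])
E
```

```text
[ 5.67217876e-01  1.20923597e-04  1.19770463e+00 -8.26137509e-02
 -2.32886470e-03] 68.62342014569955
[[ 2.   1. ]
 [-3.1 -0.8]
 [ 0.9 -0. ]
 [-4.5 -1.1]
 [ 0.3  0.3]
 [ 2.6 -0.5]
 [ 1.5  0.6]
 [-2.1  0.6]
 [-1.8 -0.6]]
tcp in chute -0.15343256951402354 0.04061531426485202
```

```bash
python3 -m crank '[0,0,0,0.003,-0.001,-0.025,75, 0,0,0,0,0,-0.03,75, 0,0,0,0,0,-0.03,75, 0,0,0,0,0,-0.02,75, 0,0,0,0,0,-0.01,75, 0,0,0,0,0,-0.01,75, 0,0,0,0,0,0,75, 0,0,0,0,0,0,75]'
python3 -m crank '[0,0,0,0,0,-0.008,75, 0,0,0,0,0,-0.008,75, 0,0,0,0,0,0,75]'
python3 -m crank '[0,0,0,0,0,-0.006,75, 0,0,0,0,0,-0.006,75, 0,0,0,0,0,0,75]'
python3 - <<'E'
from rig import *
import cv2
for n in("side","wrist"):
    f=get_image(n)["frame"][:,:,::-1]
    if n=="side": f=cv2.resize(f[130:310,230:370],None,fx=4,fy=4,interpolation=cv2.INTER_CUBIC)[:,:560]
    cv2.imwrite(f"pics/{n}2.png",f[:600] if n=="wrist" else cv2.resize(f,(466,600)))
E
```

```text
time_s: 2.9
position: [0.4772, -0.1298, 0.121]
tool_rot: [[0.931, -0.365, 0.001], [-0.365, -0.931, -0.001], [0.001, 0.0, -1.0]]
ft_force: [-0.2, -0.2, 0.7]
grip_width: 0.064
time_s: 3.2
position: [0.4767, -0.1297, 0.1035]
tool_rot: [[0.931, -0.365, -0.001], [-0.365, -0.931, 0.0], [-0.001, -0.0, -1.0]]
ft_force: [1.3, -0.2, 1.3]
grip_width: 0.0637
time_s: 3.5
position: [0.4766, -0.1297, 0.0916]
tool_rot: [[0.931, -0.365, -0.001], [-0.365, -0.931, 0.001], [-0.001, -0.0, -1.0]]
ft_force: [-1.4, 0.4, 4.9]
grip_width: 0.0639
```

View pics/side2.png

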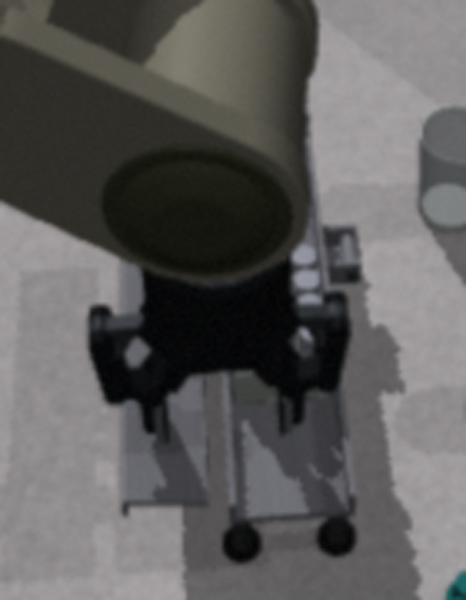

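View pics/wrist2.png

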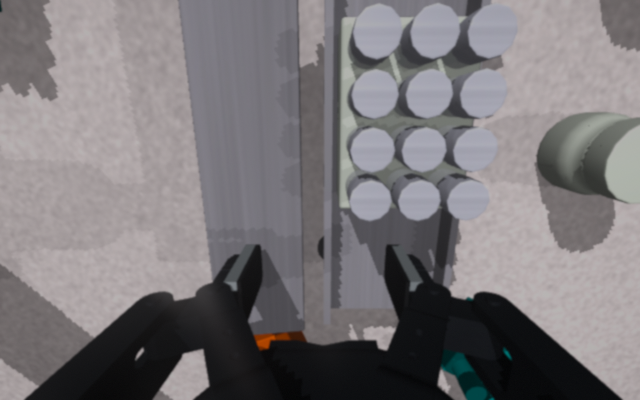

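Side view: the left finger is on the treadle (about (160,430)) and the right one is inside the channel (about (290,420)) behind the rack. The wrist view agrees: finger tips are at (250,250) and (395,250), with the rack rear at row ~210.

```bash
for i in 1; do python3 -m crank '[0,0,0,0,0,-0.004,75, 0,0,0,0,0,-0.004,75, 0,0,0,0,0,0,75]' ; done | grep -E "pos|force"
python3 -m crank '[0,0,0,0,0,-0.003,75, 0,0,0,0,0,0,75, 0,0,0,0,0,0,75]'| grep -E "pos|force"
python3 -m crank '[0,0,0,0,0,-0.003,75, 0,0,0,0,0,0,75, 0,0,0,0,0,0,75]'| grep -E "pos|force"
```

```text
position: [0.4767, -0.1297, 0.0838]
ft_force: [-1.9, -0.2, 3.9]
position: [0.4768, -0.1298, 0.0813]
ft_force: [-2.2, 1.7, 4.9]
position: [0.4769, -0.1298, 0.0784]
ft_force: [-2.7, 1.7, 3.8]
```

```bash

python3 -m crank '[0,0,0,0,0,-0.002,75, 0,0,0,0,0,0,75]'| grep -E "pos|force"
python3 -m crank '[0,0,0,0,0,-0.002,75, 0,0,0,0,0,0,75]'| grep -E "pos|force"
python3 - <<'E'
from rig import *
import cv2
d=get_image("wrist");cv2.imwrite("pics/w3.png",d["frame"][:,:,::-1])
E
```

```text
position: [0.4767, -0.1297, 0.0763]
ft_force: [-3.0, 1.2, 5.7]
position: [0.4767, -0.1297, 0.0742]
ft_force: [-4.0, 1.3, 6.4]
```

View pics/w3.png

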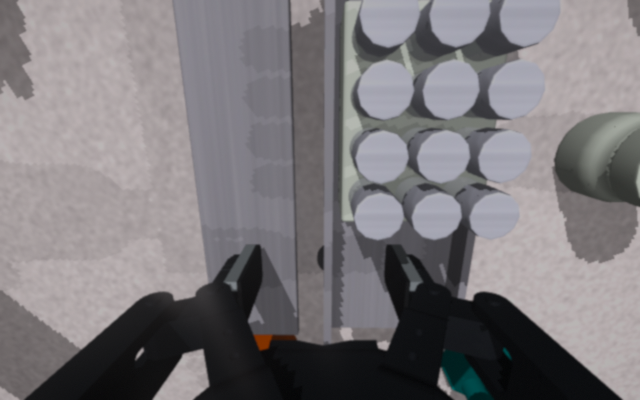

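Wrist view: the inner treadle edge runs (291,0)-(298,333), the outer edge (175,0)-(208,260), and the chute wall's outer edge (323,0)-(331,340). I'll use these to estimate the gate angle.

```bash
python3 - <<'E'
from rig import *
from h import *
from scipy.optimize import least_squares
D=get_image("wrist")
def tr(y,z,g):
    y,z=y+55,z-49;return -55+y*np.cos(g)+z*np.sin(g),49-y*np.sin(g)+z*np.cos(g)
def col(p,y,z,rows):
    x=np.linspace(-230,0,300);c,n=np.cos(p[2]),np.sin(p[2]);X=x/1e3;Y=y/1e3
    q=proj(D,np.c_[p[0]+c*X-n*Y,p[1]+n*X+c*Y,np.full(300,z/1e3)]);o=np.argsort(q[:,1]);return np.interp(rows,q[o,1],q[o,0])
def res(p):
    g=p[3];a=tr(39,98,g);b=tr(85,112,g)
    return np.r_[col(p,*a,[10,320])-[291,298],col(p,*b,[10,250])-[176,207],col(p,36,75,[10,320])-[323.5,330.5],col(p,32,75,[10])-334, (p[:2]-[.566,-.001])/.002,(p[2]-1.1977)/.006]
for g0 in(.2,.3):
    r=least_squares(res,[.566,-.001,1.1977,g0]);print(r.x,res(r.x).round(1))
p=r.x;c,n=np.cos(p[2]),np.sin(p[2]);e=observe()["position"][:2]-p[:2];print(c*e[0]+n*e[1],-n*e[0]+c*e[1])
E
```

```text
[ 5.66498967e-01 -1.19178288e-03  1.20384486e+00  3.23028434e-01] [-0.3  3.5 -0.3  0.8  0.5 -4.6  0.4  0.2 -0.1  1. ]
[ 5.66498967e-01 -1.19178301e-03  1.20384486e+00  3.23028430e-01] [-0.3  3.5 -0.3  0.8  0.5 -4.6  0.4  0.2 -0.1  1. ]
-0.15216551196880695 0.03768711010118293
```

Gate at about 0.32 rad and held. Now pushing along the chute, direction (0.364, 0.931).

```bash

python3 -m crank '[0,0,0,0.0018,0.0047,0,75, 0,0,0,0.0018,0.0047,0,75, 0,0,0,0.0018,0.0047,0,75, 0,0,0,0.0018,0.0047,0,75, 0,0,0,0.0018,0.0047,0,75, 0,0,0,0.0018,0.0047,0,75, 0,0,0,0.0018,0.0047,0,75, 0,0,0,0.0018,0.0047,0,75]'
python3 -m crank '[0,0,0,0.0018,0.0047,0,75, 0,0,0,0.0018,0.0047,0,75, 0,0,0,0.0018,0.0047,0,75, 0,0,0,0.0018,0.0047,0,75]'
python3 - <<'E'
from rig import *
import cv2
d=get_image("wrist");cv2.imwrite("pics/w4.png",d["frame"][:,:,::-1])
E
```

```text
time_s: 5.8
position: [0.4917, -0.0923, 0.0745]
tool_rot: [[0.931, -0.365, 0.001], [-0.365, -0.931, -0.001], [0.001, 0.001, -1.0]]
ft_force: [-2.3, -5.6, 4.6]
grip_width: 0.0639
time_s: 6.2
position: [0.4988, -0.0734, 0.0745]
tool_rot: [[0.931, -0.365, 0.001], [-0.365, -0.931, -0.001], [0.001, 0.001, -1.0]]
ft_force: [-2.7, -5.1, 5.8]
grip_width: 0.0641
```

View pics/w4.png

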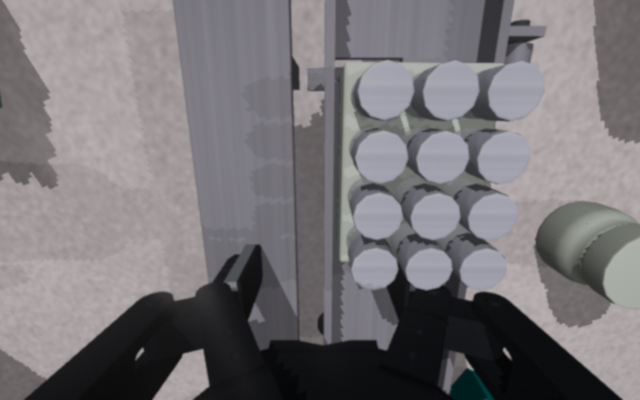

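Wrist view: the finger is in contact with the rack's rear (408,285). The rack is straight in the channel, its front edge is at the blade slot (row ~62), and nothing is jammed.

```bash

python3 -m crank '[0,0,0,0.0018,0.0047,0,75, 0,0,0,0.0018,0.0047,0,75, 0,0,0,0.0018,0.0047,0,75, 0,0,0,0.0018,0.0047,0,75, 0,0,0,0.0018,0.0047,0,75, 0,0,0,0.0018,0.0047,0,75, 0,0,0,0.0018,0.0047,0,75, 0,0,0,0.0018,0.0047,0,75]'
python3 -m crank '[0,0,0,0.0018,0.0047,0,75, 0,0,0,0.0018,0.0047,0,75, 0,0,0,0.0018,0.0047,0,75, 0,0,0,0.0018,0.0047,0,75, 0,0,0,0.0018,0.0047,0,75, 0,0,0,0.0018,0.0047,0,75, 0,0,0,0.0018,0.0047,0,75, 0,0,0,0.0018,0.0047,0,75]'
python3 -m crank '[0,0,0,0.0011,0.0028,0,75, 0,0,0,0.0011,0.0028,0,75, 0,0,0,0,0,0,75]'
```

```text
time_s: 7.05
position: [0.5131, -0.0358, 0.0746]
tool_rot: [[0.931, -0.365, 0.0], [-0.365, -0.931, -0.001], [0.001, 0.001, -1.0]]
ft_force: [-2.6, -6.1, 6.2]
grip_width: 0.0642
time_s: 7.85
position: [0.5274, 0.0018, 0.0745]
tool_rot: [[0.931, -0.365, 0.0], [-0.365, -0.931, -0.001], [0.0, 0.001, -1.0]]
ft_force: [-2.3, -6.6, 6.7]
grip_width: 0.0646
time_s: 8.15
position: [0.5297, 0.0077, 0.0745]
tool_rot: [[0.931, -0.365, 0.0], [-0.365, -0.931, -0.0], [0.001, 0.0, -1.0]]
ft_force: [-1.0, -3.1, 4.5]
grip_width: 0.0643
```

```bash

python3 -m crank '[0,0,0,0.0009,0.0023,0,75, 0,0,0,0.0009,0.0023,0,75, 0,0,0,0.0007,0.0019,0,75]'| grep -E "pos|force"
python3 -m crank '[0,0,0,0.0007,0.0019,0,75, 0,0,0,0,0,0,75]'| grep -E "pos|force"
python3 -m crank '[0,0,0,0.0004,0.0009,0,75, 0,0,0,0,0,0,75]'| grep -E "pos|force"
```

```text
position: [0.532, 0.0138, 0.0745]
ft_force: [-2.3, -6.7, 6.4]
position: [0.5328, 0.0159, 0.0745]
ft_force: [-1.0, -5.3, 5.9]
position: [0.5331, 0.0167, 0.0745]
ft_force: [-2.6, -4.9, 6.5]
```

```bash

for k in 1; do python3 -m crank '[0,0,0,0.0004,0.0009,0,75, 0,0,0,0,0,0,75]'| grep -E "pos|force"
python3 -m crank '[0,0,0,0.0004,0.0009,0,75, 0,0,0,0,0,0,75]'| grep -E "pos|force"
python3 -m crank '[0,0,0,0.0004,0.0009,0,75, 0,0,0,0,0,0,75]'| grep -E "pos|force"; done
python3 - <<'E'
from rig import *
import cv2
f=get_image("top")["frame"][:,:,::-1];g=get_image("side")["frame"][:,:,::-1]
a=cv2.resize(f[150:250,240:340],None,fx=4,fy=4,interpolation=cv2.INTER_CUBIC);b=cv2.resize(g[140:240,265:365],None,fx=4,fy=4,interpolation=cv2.INTER_CUBIC)
cv2.imwrite("pics/c5.png",cv2.hconcat([a,b]))
E
```

```text
position: [0.5335, 0.0175, 0.0745]
ft_force: [-3.1, -5.7, 6.9]
position: [0.5339, 0.0184, 0.0745]
ft_force: [-2.9, -5.2, 7.0]
position: [0.5342, 0.0192, 0.0745]
ft_force: [-3.2, -7.0, 6.4]
```

View pics/c5.png

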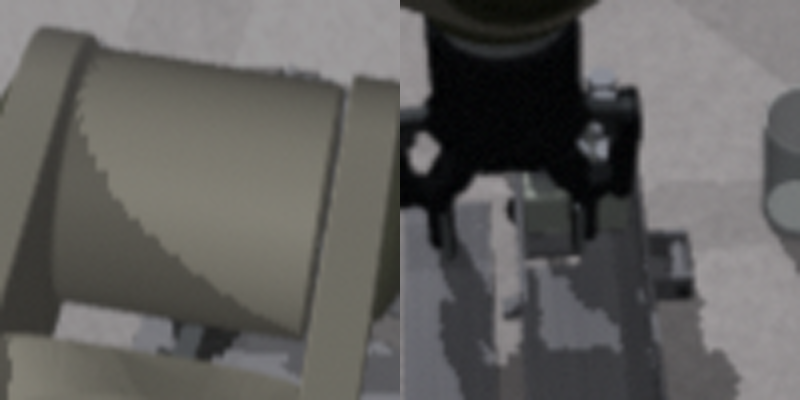

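The arm hides the stop here; the side view shows the finger at the rack's rear, still in the channel. I'll continue by force.

```bash

python3 -m crank '[0,0,0,0.0004,0.0009,0,75, 0,0,0,0,0,0,75]'| grep -E "pos|force"
python3 -m crank '[0,0,0,0.0004,0.0009,0,75, 0,0,0,0,0,0,75]'| grep -E "pos|force"
python3 -m crank '[0,0,0,0.0004,0.0009,0,75, 0,0,0,0,0,0,75]'| grep -E "pos|force"
```

```text
position: [0.5343, 0.0193, 0.0746]
ft_force: [-5.0, -12.6, 7.4]
position: [0.5344, 0.0194, 0.0746]
ft_force: [-7.9, -18.3, 9.3]
position: [0.5345, 0.0194, 0.0746]
ft_force: [-8.6, -22.2, 10.0]
```

Force jumped from ~6 to 22 N with no motion, so the rack is at the end stop. I'll back off 5 mm, then lift straight up.

```bash

python3 -m crank '[0,0,0,-0.0011,-0.0028,0,75, 0,0,0,-0.0018,-0.0047,0,75, 0,0,0,0,0,0,75]'| grep -E "pos|force"
python3 -m crank '[0,0,0,0,0,0.006,75, 0,0,0,0,0,0.008,75, 0,0,0,0,0,0.008,75, 0,0,0,0,0,0.008,75, 0,0,0,0,0,0.01,75, 0,0,0,0,0,0.015,75, 0,0,0,0,0,0.02,75, 0,0,0,0,0,0.03,75, 0,0,0,0,0,0.03,75, 0,0,0,0,0,0.03,75, 0,0,0,-0.015,-0.04,0.01,75, 0,0,0,-0.015,-0.04,0,75, 0,0,0,-0.015,-0.04,0,75, 0,0,0,-0.015,-0.04,0,75, 0,0,0,0,0,0,75, 0,0,0,0,0,0,75]'
python3 - <<'E'
from rig import *
import cv2
f=get_image("wrist")["frame"][:,:,::-1];cv2.imwrite("pics/w6.png",f)
E
```

```text
position: [0.5327, 0.0149, 0.0744]
ft_force: [-0.1, 0.5, 4.5]
time_s: 12.05
position: [0.4719, -0.1456, 0.2494]
tool_rot: [[0.93, -0.367, -0.001], [-0.367, -0.93, 0.001], [-0.001, -0.0, -1.0]]
ft_force: [0.5, -0.1, -0.9]
grip_width: 0.064
```

View pics/w6.png

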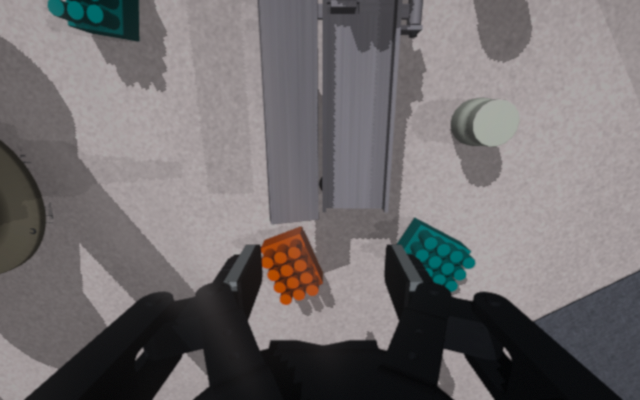

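Wrist view: the blade is up again at (345,5), the chute behind it is empty, and the jar has not moved. The final check is the top view, if the arm leaves it clear.

```bash

python3 -m crank '[0,0,0,-0.02,-0.04,0.02,75, 0,0,0,-0.02,-0.04,0.02,75, 0,0,0,-0.02,-0.04,0,75, 0,0,0,0,0,0,75, 0,0,0,0,0,0,75]'| grep -E "pos|force"
python3 - <<'E'
from rig import *
import cv2
f=get_image("top")["frame"][:,:,::-1];g=get_image("side")["frame"][:,:,::-1]
k=dict(interpolation=cv2.INTER_CUBIC)
cv2.imwrite("pics/c7.png",cv2.hconcat([cv2.resize(f[90:290,210:410],(400,400),**k),cv2.resize(g[140:240,265:365],(400,400),**k)]))
E
```

```text
position: [0.4127, -0.2648, 0.2892]
ft_force: [-0.7, 0.6, 0.3]
```

View pics/c7.png

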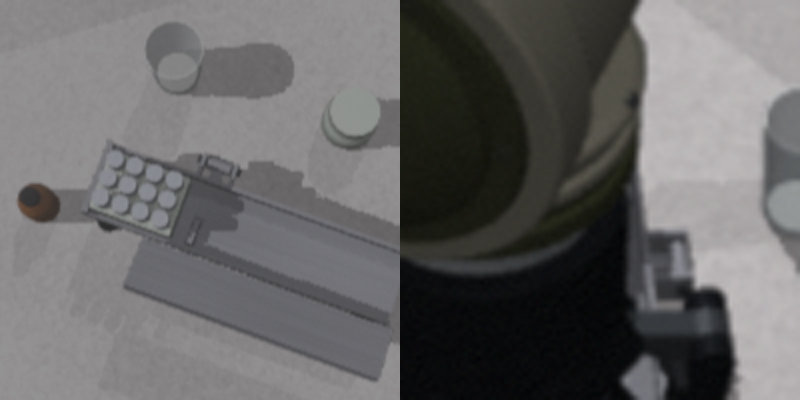

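Top view: the rack sits against the end stop (about (140,190)), and the blade is up behind it at (195,230). The treadle is raised, and the jar, beaker and bottle are where they were. The side view is blocked by the arm.

```bash
python3 -c "
from rig import *
print(close_job())"
```

```text
the job is handed in; nothing more can be done
None
```

The rack of lip-balm tubes is fully home against the end stop with the gate sprung up behind it. I handed the job in at about 13 s; no verdict was reported.

**What I did:** With the jaws about 64 mm apart, one finger pressed the treadle to roughly 0.32 rad. The other pushed the rack about 140 mm along the chute. At the stop the push force rose from about 6 N to 22 N with no further movement. I then backed off 5 mm, lifted straight up and withdrew.

**Last checks:**
- **Top view:** the rack is against the stop, the blade and treadle are up, and the jar, beaker and bottle look unmoved.
- **Force:** the wrist force was within about 1 N of zero once clear.
- **Not confirmed:** the arm blocked the final side view. The gate angle came from one image fit with edge errors up to 5 pixels. My chute position estimates differed by up to 4 mm between cameras. I judged the rack home by the force jump and the top view, and did not measure its final position.

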